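Seat a keyed lamp collar on its sprung spigot and hold it home

ROBOT

A 6-joint arm with a two-finger parallel gripper is mounted at the origin on the work surface. World frame = base frame: x ahead of the robot, y to its left, z up, the work surface at z = 0. Lengths are in m, angles in rad, forces in N, time in s.
With the tool pointing down it reaches from about 0.25 to 0.725 m from the base axis. Payload 4 kg.
Tool frame: the origin (TCP) lies between the finger pads; the fingertips stand 17 mm ahead of it and the grasp point (between the pads) lies 2 mm behind it; z points along the fingers, x is the direction in which the jaws open and shut, and the axes are right-handed (so a half turn about z gives the same grasp; the last joint's range is limited). The gripper opens to 85 mm and grips with 20 to 120 N. Pads are 22 mm wide; open, the fingers measure 114 mm over their backs; the gripper's body (76 mm by 85 mm) begins 54 mm behind the grasp point. The pads swing forward as they close: fully open they stand 13 mm farther back than shut.
Start: joints at [1.144, 0.241, 0.005, 1.335, 0, 1.571], TCP at [0.207, 0.455, 0.248] pointing down, gripper open.
Joint ranges: [-2.72, 2.72], [-1.05, 1.87], [-1.09, 1.28], [-1.99, 2.15], [-1.42, 1.44], [-3.14, 3.14]. Speed limits (rad/s): [2.79, 2.79, 3.14, 3.14, 3.14, 3.14].

INTERFACE

Orientations are given as a unit quaternion [x, y, z, w].
In Python, from workcell import telemetry, cams, workorder gives the robot as it stands. The module is installed in compiled form; this text tells all that it offers.
- The arm moves only by the tool apply_moves, never from a script. Its argument "moves" is a list that holds one entry, the list of rows, each a list of 4 numbers: the shift along the tool's x, y, z in mm, then the turn about the tool's z in degrees. A call has exactly 10 rows; each row shifts and turns the pose as measured when the row begins, along the tool's axes as they then stand; what a row does not reach is not made up. A row lasts 1/10 s, in which the tool goes at most 50 mm and 8.59 degrees, less where a joint would pass 70% of its speed; a pose out of reach is approached as far as the arm can. A call with a gripper value outside its range is refused whole. "hand" is the gripper's target within -1 to 1 (fully open at 1, half-way at 0, shut at -1), set as the call begins (left out, the last holds). The fingers move at their own pace and stop on an object; the grip force is fixed at half the most. Time passes only in rows, so rows that do not move let the fingers close, or fill a call up. It gives the time, the measured TCP pose, the force and the opening at its end, in the units of the state.
- telemetry.get_obs(): the state, without advancing time (a new reading comes with each control period).
- cams.camera(name): name is "scene" or "top"; returns a dict with "color" (480x640x3 uint8, red, green, blue), "fovy" (degrees; the focal length in pixels is half the picture's height over the tangent of half this angle, whatever the lens; pixels are square), "cx", "cy" (the principal point, pixels), "k1" (the pictures are not rectified: a ray, as slopes to the right and down, at radius r is drawn at 1 + k1 r^2 times it, then the intrinsics apply), "camera_from_world" (4x4, takes a point from world to camera coordinates). Camera axes: x right, y down, z forward; pixel columns grow to the right and rows downward; lengths in m; the calibration is good to about 2 mm. A picture is of the moment at which its call begins. There is no depth.
- workorder.job_done(): hands the job in, once; it reports no verdict.
The state is a dict: "clock": time; "joint_pos": joint angles; "joint_vel": joint speeds; "tau": joint torques, N m; "eef_pos": TCP position; "tool_rot": TCP orientation; "ft_force": force on the tool from outside, world axes, zero at the start; "ft_torque": the same for the moment, N m; "grip_width": finger opening in m.
Only numpy, scipy, OpenCV 4.12 (cv2) and the standard library are available. Lean on these libraries where they do the work, as an engineer would, in place of code of your own. Each camera call takes 0.05 s, during which the arm holds its last target. There are 200 camera calls.

TASK

Of the three knurled brass collars standing on the bench, take the one as wide as the neck of the grey assembly jig (the middle size), lift it over onto the jig's spigot, and turn it there until its hidden keyways drop over the spigot's pins. Then push it down against the spring until its rim is fully home on the neck's shoulder, and finish with the gripper still holding it pushed home, because the spring lifts it again if you let go. Leave the other two collars, the screwdriver and the carton where they are.

Things in the scene. Friction and masses are not known exactly. Their poses are not given: they have to be found in the camera images.
- collar_center (a point): Centre of the middle-size brass collar, the one to fit: a knurled upright cylinder like an upturned cup, 48 mm in diameter, 42 mm high, about 0.3 kg. This point is on its axis, 21 mm above its lower rim and 21 mm below its flat top; a nipple 12 mm wide stands 12 mm above the top. z is its axis, up.
- collar: The same collar; origin at the centre of its lower rim. It is open below: bore 28 mm wide with three keyways 120 degrees apart in its wall, each 10 mm wide and open at the lower rim, hidden from above and from the sides. One keyway lies along this body's +x axis.
- collar_small_center (a point): Centre of the small look-alike collar, 38 mm in diameter, 42 mm high plus nipple, standing upright. Does not fit. Leave alone.
- collar_large_center (a point): Centre of the large look-alike collar, 60 mm in diameter, 42 mm high plus nipple, standing upright. Does not fit. Leave alone.
- seat (a point): Fixed assembly jig: grey plate 120 x 120 x 12 mm bolted to the bench, on it a round grey neck 48 mm in diameter with a steel spigot on top. This point is the centre of the neck's flat shoulder, 45 mm above the bench, z up. The collar is fully home when its rim is on this shoulder: collar centre straight above this point by 21 mm.
- pins (a point): Point on the spigot's axis level with the upper sides of its pins, 14 mm above the shoulder. Three round pins, 6 mm thick, 120 degrees apart, stick out 6 mm from the spigot. Which way they point differs each time and is not reported, so any third of a turn of the collar holds one fitting angle, good to about 0.12 rad either way.
- spigot_top (a point): Top of the spigot, 25 mm in diameter, its top edge tapered, 25 mm above the shoulder. With the keyways off the pins, the collar's rim rests on the pins (collar centre 35 mm above the shoulder); with the keyways over the pins it drops 6 mm until it meets the spring ring, and must be pushed the last 8 mm.
- ring (a joint): Steel spring ring around the spigot, standing 8 mm above the shoulder: how far it is pushed down (m). 0 free, 0.008 when the collar is fully home. It pushes up with 5 N at first and 14 N at home.
- driver_mid (a point): Screwdriver lying on the bench; middle of its length. Leave alone.
- carton_mid (a point): Open cardboard carton of 110 x 90 x 70 mm on the bench; its centre. Leave alone.
There are look-alikes about, which are no part of the job. What is shaped like the collar but black is not meant. Of the things shaped like the part that bears seat, the grey one is meant.

How it is judged:
By the outcome, as a careful person would: the job done as asked, in the order asked, and still so for the second after the job is handed in, while the arm keeps its last pose, push and grip.
It also fails if it takes over 51 s, if anything falls off the work surface, if the arm or the gripper's body presses on something with over 40 N, if the wrist force passes 120 N, or if a joint passes its speed limit or range.

## Working session

There is one attempt and no reset: what is moved stays moved. The work goes in short steps, Python scripts to look and compute and a tool call to move; the robot and the scene stay as the last step left them, time stands still between calls to the robot, and variables do not carry over. Pictures are saved under pics/ and viewed, about 8 in all and at most 12, crops included, and the job is handed in when it is done.

Besides the shell and the picture viewer there is one more tool, called after "Emit:" as name([rows], argument=value, ...), one row to a line, values as JSON. apply_moves: Moves the arm, as the interface text tells. Its arguments: {"type":"object","properties":{"moves":{"type":"array"},"hand":{"type":"number"}},"required":["moves"]}

```bash
mkdir -p pics; cat > h.py <<'E'
import numpy as np, cv2
from workcell import telemetry, cams, workorder
def snap(n,f):
    c=cams.camera(n); cv2.imwrite('pics/'+f,c['color'][:,:,::-1]); np.save('pics/'+n+'.npy',c,allow_pickle=True); return c
def load(n): return np.load('pics/'+n+'.npy',allow_pickle=True).item()
def foc(c): return 240/np.tan(np.radians(c['fovy'])/2)
def ray(c,u,v):
    f=foc(c); d=np.array([(u-c['cx'])/f,(v-c['cy'])/f]); s=d.copy()
    for _ in range(30): s=d/(1+c['k1']*(s@s))
    T=c['camera_from_world']; R=T[:3,:3]; o=-R.T@T[:3,3]
    return o,R.T@np.array([s[0],s[1],1.])
def onz(c,u,v,z):
    o,d=ray(c,u,v); return o+d*(z-o[2])/d[2]
def proj(c,p):
    T=c['camera_from_world']; q=T[:3,:3]@np.array(p)+T[:3,3]; s=q[:2]/q[2]; s=s*(1+c['k1']*(s@s)); return s*foc(c)+[c['cx'],c['cy']]
E
python3 - <<'E'
from h import *
for n in('scene','top'):
    c=snap(n,n+'0.png'); T=c['camera_from_world']; print(n,c['fovy'],c['cx'],c['cy'],c['k1'],-T[:3,:3].T@T[:3,3],T[:3,:3].round(3).tolist())
o=telemetry.get_obs(); print({k:np.round(v,4).tolist() for k,v in o.items()})
E
```

```text
scene 50.0462569575591 314.9162552782237 238.8230482281311 0.02132995182222522 [1.28519641 0.01208219 0.77503324] [[-0.077, 0.997, 0.017], [0.701, 0.066, -0.71], [-0.709, -0.043, -0.704]]
top 49.46182991214 317.05859278574707 229.76963852947054 -0.07492888979981027 [ 0.41651741 -0.04677438  1.2371578 ] [[-0.026, -0.999, -0.025], [-0.988, 0.029, -0.154], [0.154, 0.021, -0.988]]
{'clock': 0.1, 'joint_pos': [1.144, 0.2414, 0.0038, 1.3352, -0.0001, 1.5708], 'joint_vel': [-0.0005, -0.0034, 0.0021, 0.0004, -0.0002, 0.0008], 'tau': [0.0018, -37.3137, 25.301, 0.0109, 0.0001, -0.0], 'eef_pos': [0.2068, 0.4547, 0.2475], 'tool_rot': [0.8408, 0.5413, -0.0008, 0.0005], 'ft_force': [-0.5535, 0.0818, 0.4348], 'ft_torque': [0.0101, -0.0472, 0.0009], 'grip_width': 0.0852}
```

View pics/top0.png

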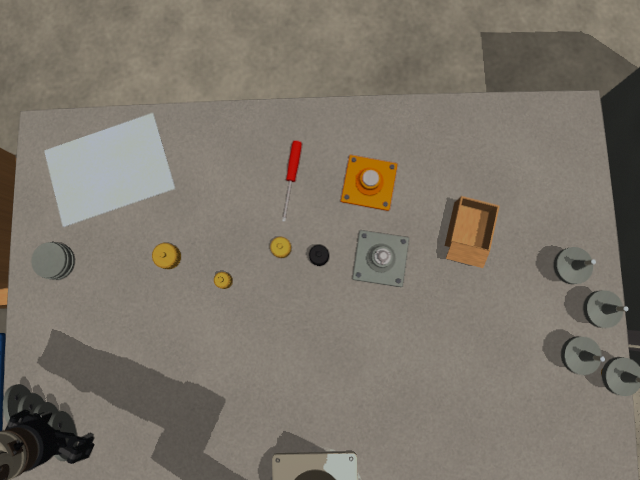

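View pics/scene0.png

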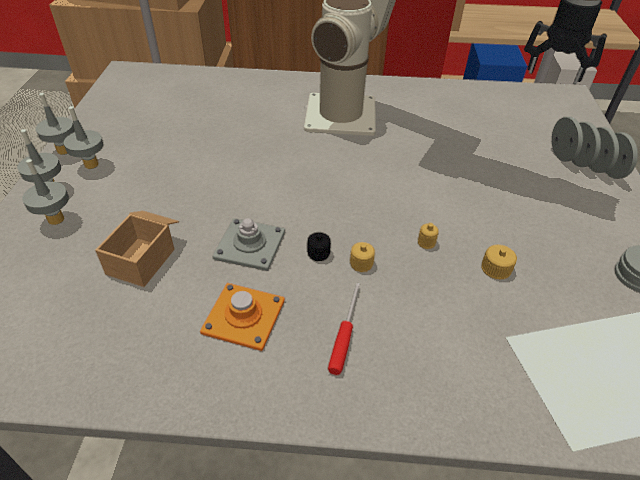

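Top: the middle collar is at (281,247), black at (319,255), grey jig at (381,258), small at (223,280) and large at (166,256). Scene: the middle collar is at (362,256), grey jig at (249,237).

```bash
python3 - <<'E'
from h import *
from scipy.optimize import least_squares
S,T=load('scene'),load('top')
def brass(c):
    h=cv2.cvtColor(c['color'],cv2.COLOR_RGB2HSV); return cv2.inRange(h,(17,130,60),(30,255,255))
out={}
for n,c in(('scene',S),('top',T)):
    N,l,st,ce=cv2.connectedComponentsWithStats(brass(c))
    for i in range(1,N):
        if st[i,4]>60: print(n,st[i],ce[i].round(2)); out.setdefault(n,[]).append((st[i,:4],ce[i]))
def tri(a,b):
    r=[ray(S,*a),ray(T,*b)]; A=np.zeros((3,3));B=np.zeros(3)
    for o,d in r:
        d=d/np.linalg.norm(d); M=np.eye(3)-np.outer(d,d); A+=M;B+=M@o
    p=np.linalg.solve(A,B); return p,[np.linalg.norm(proj(c,p)-q) for c,q in((S,a),(T,b))]
def near(n,p): return min(out[n],key=lambda o:np.linalg.norm(o[1]-p))
for nm,a,b in(('med',(362,256),(281,247)),('small',(428,236),(223,280)),('large',(499,261),(166,256))):
    A,B=near('scene',a),near('top',b); p,e=tri(A[1],B[1])
    print(nm,p.round(4),np.round(e,2)); 
    # width in scene at mid height
    x0,y0,w,h=A[0]; yy=A[1][1]; print(' width',np.linalg.norm(onz(S,x0,yy,.021)-onz(S,x0+w,yy,.021)),'top-based',onz(T,*B[1],.024).round(4),'scene-based',onz(S,*A[1],.024).round(4))
a=cv2.resize(S['color'][205:275,205:295],None,fx=8,fy=8,interpolation=cv2.INTER_CUBIC)
b=cv2.resize(T['color'][222:292,345:415],None,fx=8,fy=8,interpolation=cv2.INTER_CUBIC)
cv2.imwrite('pics/c1.png',a[:,:,::-1]);cv2.imwrite('pics/c2.png',b[:,:,::-1])
E
```

```text
scene [ 55 145  12   9  70] [ 60.73 149.39]
scene [ 83 156  15  13 112] [ 90.64 163.12]
scene [ 46 211  18  14 141] [ 55.4  218.27]
scene [418 223  20  26 396] [427.6  235.79]
scene [350 243  24  29 579] [361.82 256.65]
scene [482 245  35  34 916] [498.54 261.59]
scene [ 201  284   82   63 1771] [241.83 317.7 ]
top [ 341  155   56   55 1681] [368.97 182.41]
top [270 237  21  21 347] [280.26 247.01]
top [152 243  29  26 595] [166.03 255.62]
top [214 272  18  17 244] [222.52 279.89]
med [0.5681 0.0652 0.0215] [0.54 0.46]
 width 0.048502439045484104 top-based [0.5678 0.0661 0.024 ] scene-based [0.5706 0.064  0.024 ]
small [0.4943 0.2025 0.021 ] [0.45 0.4 ]
 width 0.04224072085820301 top-based [0.4942 0.2028 0.024 ] scene-based [0.4976 0.2008 0.024 ]
large [0.5552 0.3387 0.0204] [0.36 0.29]
 width 0.07040989205394256 top-based [0.5549 0.3383 0.024 ] scene-based [0.5588 0.3365 0.024 ]
```

View pics/c1.png

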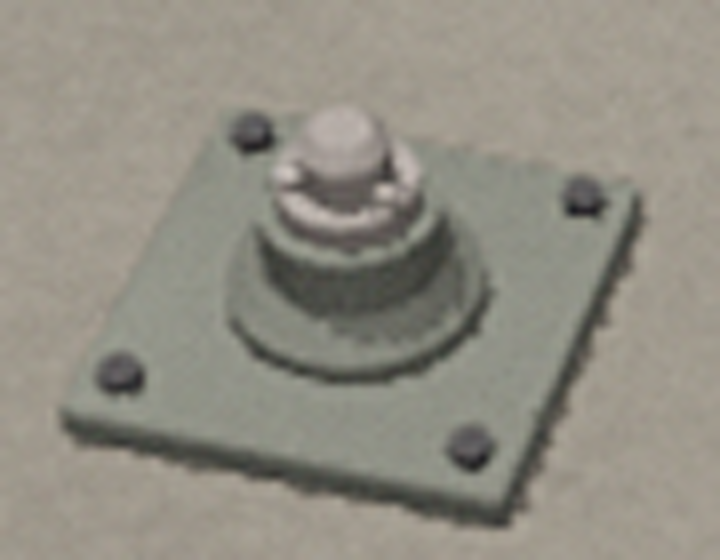

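View pics/c2.png

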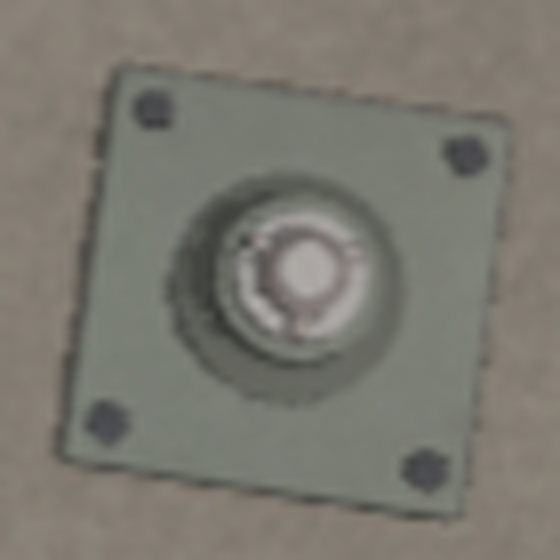

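Scene crop: two pins are visible at crop (288,178) and (388,190), and the third is behind the spigot. The top crop shows four bolts, and the spigot near (303,270). I'll measure the seat and pin directions next, along with the first move.

```bash
cat >> h.py <<'E'
def tri(S,T,a,b):
    A=np.zeros((3,3));B=np.zeros(3)
    for o,d in (ray(S,*a),ray(T,*b)):
        d=d/np.linalg.norm(d); M=np.eye(3)-np.outer(d,d); A+=M;B+=M@o
    return np.linalg.solve(A,B)
def toolmove(p):
    from scipy.spatial.transform import Rotation as R
    o=telemetry.get_obs(); r=R.from_quat(o['tool_rot']); x=r.as_matrix()[:,0]
    print('t',round(o['clock'],2),'tcp',o['eef_pos'].round(4),'yaw',np.degrees(np.arctan2(x[1],x[0])).round(2),'tilt',r.as_matrix()[:,2].round(4),'j',np.round(o['joint_pos'],3),'F',np.round(o['ft_force'],1),'M',np.round(o['ft_torque'],2),'w',np.round(o['grip_width'],4))
    print('tool-frame mm',(1000*r.inv().apply(np.array(p)-o['eef_pos'])).round(1)); return o
E
python3 - <<'E'
from h import *
S,T=load('scene'),load('top')
def full(p,x,y): return (np.array(p)+.5)/8-.5+[x,y]
def refine(c,q):
    g=c['color'].astype(int).sum(2)/3; u,v=np.round(q).astype(int); P=g[v-3:v+4,u-3:u+4]; w=np.clip(np.median(P)-10-P,0,None)
    yy,xx=np.mgrid[v-3:v+4,u-3:u+4]; return np.array([(w*xx).sum(),(w*yy).sum()])/w.sum()
tb=[refine(T,full(p,345,222)) for p in((153,108),(466,156),(107,422),(425,468))]
sb=[refine(S,full(p,205,205)) for p in((470,446),(120,373),(585,195),(252,132))]
print(np.round(tb,1).tolist(),np.round(sb,1).tolist())
for z in(.012,.016):
    t=np.array([onz(T,*q,z) for q in tb]); s=np.array([onz(S,*q,z) for q in sb])
    print(z,'top',t.mean(0).round(4),'scene',s.mean(0).round(4),'sides',np.linalg.norm(t[0]-t[1]).round(4),np.linalg.norm(t[0]-t[2]).round(4),np.linalg.norm(s[0]-s[2]).round(4),np.linalg.norm(s[0]-s[1]).round(4))
for z,q,c in((.07,(305,270),T),):
    print('spig top',onz(T,*full(q,345,222),z))
for q in((288,178),(388,190)): print('pin',onz(S,*full(q,205,205),.056).round(4))
for q in((300,275),(248,240),(352,240),(297,322)): print('top spot',onz(T,*full(q,345,222),.056).round(4))
print('black',onz(T,319,255,.021),'driver',onz(T,284,220,.005))
toolmove([.5695,.065,.15])
E
```

```text
[[363.6, 235.6], [402.7, 241.1], [357.7, 274.2], [397.4, 280.2]] [[263.7, 262.0], [220.3, 252.4], [277.6, 230.3], [236.5, 222.2]]
0.012 top [ 0.5371 -0.1686  0.012 ] scene [ 0.5365 -0.17    0.012 ] sides 0.0933 0.0926 0.0955 0.0939
0.016 top [ 0.5367 -0.1682  0.016 ] scene [ 0.5404 -0.169   0.016 ] sides 0.093 0.0923 0.095 0.0934
spig top [ 0.536568   -0.16830825  0.07      ]
pin [ 0.5406 -0.1845  0.056 ]
pin [ 0.5426 -0.1587  0.056 ]
top spot [ 0.5366 -0.1683  0.056 ]
top spot [ 0.5471 -0.1539  0.056 ]
top spot [ 0.5462 -0.1835  0.056 ]
top spot [ 0.5233 -0.1668  0.056 ]
black [ 0.54668158 -0.02437555  0.021     ] driver [0.63533969 0.05785534 0.005     ]
t 0.1 tcp [0.2068 0.4547 0.2475] yaw 65.54 tilt [-7.0e-04 -1.8e-03 -1.0e+00] j [ 1.144  0.241  0.004  1.335 -0.     1.571] F [-0.6  0.1  0.4] M [ 0.01 -0.05  0.  ] w 0.0852
tool-frame mm [-204.3  491.5   97.9]
```

Emit:
apply_moves([
  [[-18,44,4,0],[-18,44,4,0],[-18,44,4,0],[-18,44,4,0],[-18,44,4,0],[-18,44,4,0],[-18,44,4,0],[-18,44,4,0],[-18,44,4,0],[-18,44,4,0]],
], hand=1)

```text
clock: 1.1
eef_pos: [0.5408, 0.1025, 0.2019]
tool_rot: [0.837, 0.548, -0.003, -0.001]
ft_force: [0.4, 1.0, 0.2]
grip_width: 0.0855
```

```bash
python3 -c "
from h import *
toolmove([.5695,.065,.15])"
```

```text
t 1.1 tcp [0.5408 0.1025 0.2019] yaw 66.45 tilt [-0.0058 -0.0017 -1.    ] j [ 1.880e-01  3.680e-01  6.000e-02  1.268e+00 -1.000e-03  5.990e-01] F [0.4 1.  0.2] M [-0.02 -0.04  0.01] w 0.0855
tool-frame mm [-22.7  41.5  51.8]
```

Emit:
apply_moves([
  [[0,0,6,6.5],[0,0,6,6.5],[0,0,6,6.5],[0,0,6,6.5],[-1,16,6,0],[-1,16,6,0],[-1,16,6,0],[0,0,6,0],[0,0,4,0],[0,0,0,0]],
])

```text
clock: 2.1
eef_pos: [0.5738, 0.0498, 0.1407]
tool_rot: [0.943, 0.333, -0.007, -0.0]
ft_force: [-0.3, 0.3, 0.6]
grip_width: 0.0853
```

```bash
python3 -c "
from h import *
toolmove([.5685,.065,.025]);c=snap('top','top1.png');s=snap('scene','scene1.png')
a=cv2.resize(c['color'][187:307,200:360],None,fx=4,fy=4);b=cv2.resize(s['color'][180:300,290:430],None,fx=4,fy=4)
cv2.imwrite('pics/d.png',cv2.resize(np.hstack([a,b]),(800,320))[:,:,::-1])"
```

```text
t 2.1 tcp [0.5738 0.0498 0.1407] yaw 38.96 tilt [-0.0131 -0.0046 -0.9999] j [ 0.088  0.464  0.042  1.162 -0.003  0.979] F [-0.3  0.3  0.6] M [-0.01  0.01  0.04] w 0.0853
tool-frame mm [  6.9 -14.6 115.7]
```

View pics/d.png

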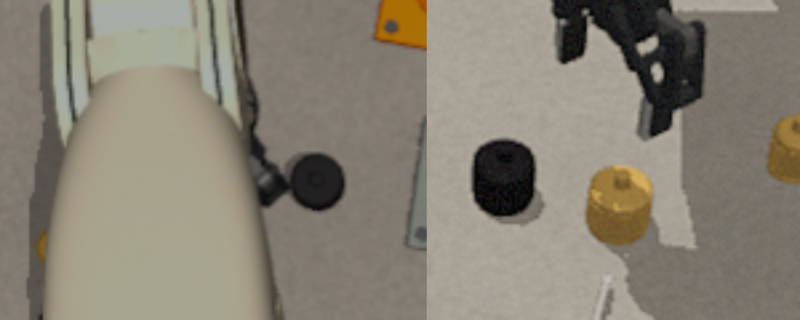

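Emit:
apply_moves([
  [[2.3,-5,0,0],[2.3,-5,6,0],[2.3,-4.5,8,0],[0,0,8,0],[0,0,8,0],[0,0,8,0],[0,0,6,0],[0,0,2,0],[0,0,0,0],[0,0,0,0]],
])

```text
clock: 3.2
eef_pos: [0.5685, 0.0689, 0.0917]
tool_rot: [0.942, 0.335, -0.006, 0.0]
ft_force: [-0.6, 0.0, -0.5]
grip_width: 0.0855
```

```bash
python3 -c "
from h import *
toolmove([.5685,.065,.025])"
```

```text
t 3.2 tcp [0.5685 0.0689 0.0917] yaw 39.19 tilt [-0.012  -0.0043 -0.9999] j [ 0.122  0.502 -0.036  1.045 -0.003  1.009] F [-0.6  0.  -0.5] M [ 0.01 -0.02 -0.01] w 0.0855
tool-frame mm [-1.6  3.3 66.7]
```

Emit:
apply_moves([
  [[-0.8,1.6,6,0],[-0.6,1.4,8,0],[0,0,8,0],[0,0,8,0],[0,0,8,0],[0,0,8,0],[0,0,8,0],[0,0,5,0],[0,0,2,0],[0,0,0,0]],
])

```text
clock: 4.2
eef_pos: [0.5687, 0.0648, 0.0251]
tool_rot: [0.942, 0.335, -0.006, 0.0]
ft_force: [0.2, -0.7, 0.1]
grip_width: 0.0855
```

```bash
python3 -c "
from h import *
toolmove([.5685,.065,.025]);s=snap('scene','scene2.png')
b=cv2.resize(s['color'][190:300,290:430],None,fx=5,fy=5)
cv2.imwrite('pics/e.png',b[:,:,::-1])"
```

```text
t 4.2 tcp [0.5687 0.0648 0.0251] yaw 39.16 tilt [-0.012  -0.0043 -0.9999] j [ 0.115  0.577 -0.108  0.899 -0.003  1.002] F [ 0.2 -0.7  0.1] M [-0.01 -0.06  0.04] w 0.0855
tool-frame mm [-0.1 -0.3  0.1]
```

View pics/e.png

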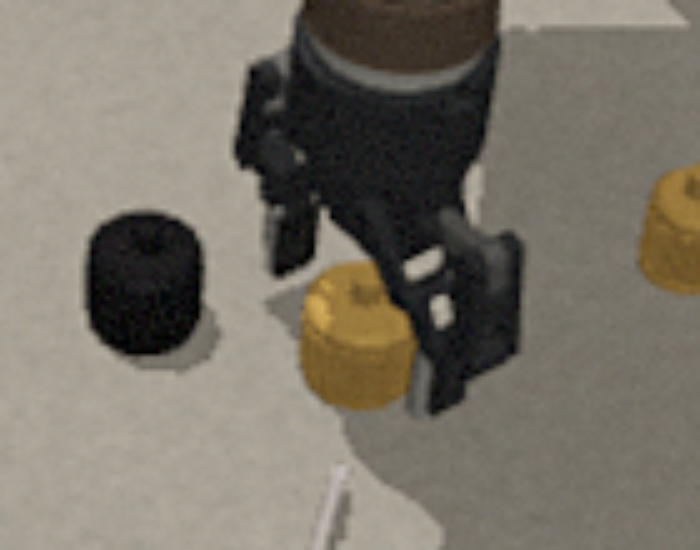

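The open fingers straddle the middle collar (crop centre (360,340)), with the near finger at (440,330) and the black part clear. I'll close now.

Emit:
apply_moves([
  [[0,0,0,0],[0,0,0,0],[0,0,0,0],[0,0,0,0],[0,0,0,0],[0,0,0,0],[0,0,0,0],[0,0,0,0],[0,0,0,0],[0,0,0,0]],
], hand=-1)

```text
clock: 5.25
eef_pos: [0.5694, 0.0647, 0.0267]
tool_rot: [0.942, 0.335, -0.005, 0.0]
ft_force: [-0.6, -0.0, 0.5]
grip_width: 0.0469
```

```bash
python3 -c "
from h import *
toolmove([.5685,.065,.165])"
```

```text
t 5.25 tcp [0.5694 0.0647 0.0267] yaw 39.15 tilt [-0.0099 -0.0043 -0.9999] j [ 0.115  0.574 -0.107  0.9   -0.003  1.002] F [-0.6 -0.   0.5] M [-0.05 -0.02  0.05] w 0.0469
tool-frame mm [  -2.    -1.2 -138.3]
```

Emit:
apply_moves([
  [[0,0,-5,0],[0,0,-12,0],[0,0,-15,0],[0,0,-15,0],[0,0,-15,0],[0,0,-15,0],[0,0,-15,0],[0,0,-10,0],[0,0,-4,0],[0,0,0,0]],
])

```text
clock: 6.25
eef_pos: [0.5685, 0.0652, 0.1398]
tool_rot: [0.942, 0.335, -0.007, -0.0]
ft_force: [0.4, -0.1, -4.1]
grip_width: 0.0466
```

```bash
python3 -c "
from h import *
toolmove([.538,-.169,.135])"
```

```text
t 6.25 tcp [0.5685 0.0652 0.1398] yaw 39.17 tilt [-0.0141 -0.0047 -0.9999] j [ 0.116  0.459  0.031  1.157 -0.003  1.003] F [ 0.4 -0.1 -4.1] M [ 0.03 -0.07 -0.04] w 0.0466
tool-frame mm [-171.5  162.3    6.3]
```

Emit:
apply_moves([
  [[-10,9,0,0],[-20,19,0,0],[-26,24,0,0],[-26,24,0,0],[-26,24,0,0],[-24,23,0,0],[-18,17,0,0],[-10,9,0,0],[-4,4,0,0],[0,0,0,0]],
])

```text
clock: 7.25
eef_pos: [0.5297, -0.1691, 0.1331]
tool_rot: [0.942, 0.335, -0.015, -0.003]
ft_force: [-0.5, -0.2, -3.0]
grip_width: 0.0468
```

```bash
python3 -c "
from h import *
toolmove([.538,-.169,.105]);s=snap('scene','scene3.png')
b=cv2.resize(s['color'][150:270,180:330],None,fx=5,fy=5)
cv2.imwrite('pics/f.png',b[:,:,::-1])"
```

```text
t 7.25 tcp [ 0.5297 -0.1691  0.1331] yaw 39.19 tilt [-0.0298 -0.0042 -0.9995] j [-0.302  0.444 -0.013  1.141 -0.013  0.585] F [-0.5 -0.2 -3. ] M [ 0.   -0.11  0.01] w 0.0468
tool-frame mm [ 7.2  5.6 27.8]
```

View pics/f.png

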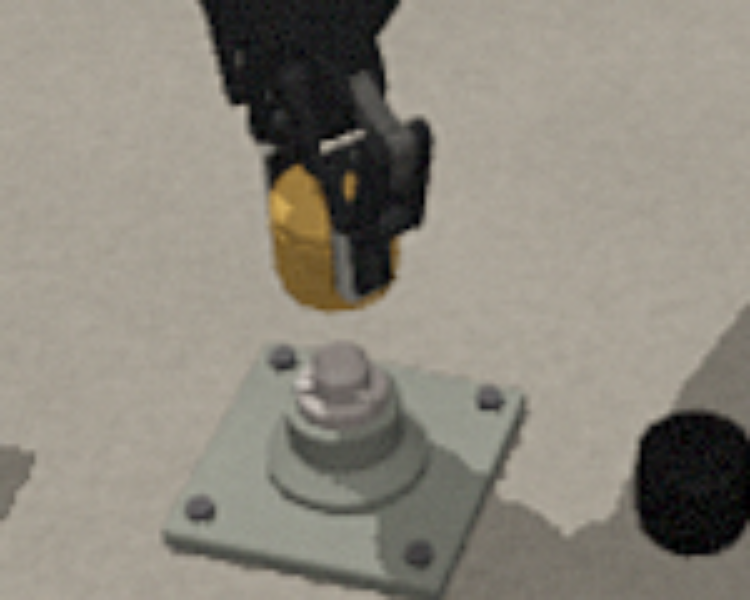

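Emit:
apply_moves([
  [[2.4,1.9,3,0],[2.4,1.9,4,0],[2.2,1.7,4,0],[0,0,4,0],[0,0,4,0],[0,0,3,0],[0,0,1,0],[0,0,0,0],[0,0,0,0],[0,0,0,0]],
])

```text
clock: 8.3
eef_pos: [0.5395, -0.1634, 0.107]
tool_rot: [0.941, 0.339, -0.015, -0.004]
ft_force: [1.6, 0.4, -3.7]
grip_width: 0.0466
```

```bash
python3 -c "
from h import *
toolmove([.538,-.169,.105]);s=snap('scene','scene4.png');t=snap('top','top4.png')
b=cv2.resize(s['color'][180:270,200:300],None,fx=7,fy=6)
b=cv2.resize(s['color'][180:270,200:300],None,fx=6,fy=6,interpolation=cv2.INTER_CUBIC)
cv2.imwrite('pics/g.png',b[:,:,::-1])"
```

```text
t 8.3 tcp [ 0.5395 -0.1634  0.107 ] yaw 39.68 tilt [-0.031  -0.0025 -0.9995] j [-0.288  0.482 -0.024  1.093 -0.011  0.59 ] F [ 1.6  0.4 -3.7] M [-0.02 -0.01  0.02] w 0.0466
tool-frame mm [-4.7  3.4  2.1]
```

View pics/g.png

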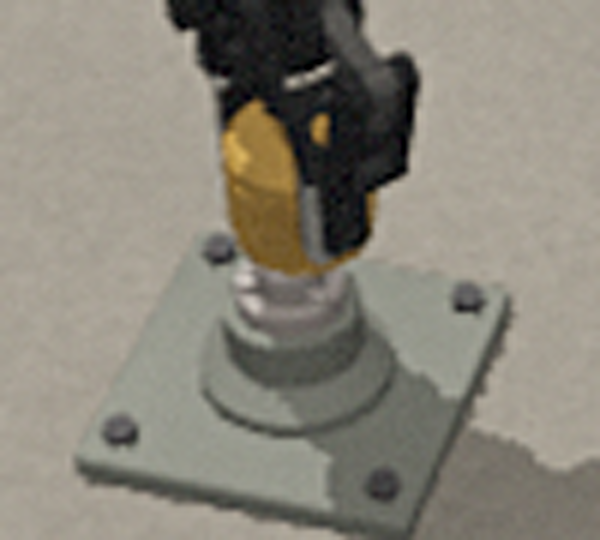

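The crop shows the collar over the spigot but right of its axis: collar edges run about 222 to 378, neck edges about 225 to 358. I'll check the sideways offset numerically against both silhouettes.

```bash
python3 - <<'E'
from h import *
from scipy.spatial.transform import Rotation as R
S=load('scene'); o=telemetry.get_obs(); r=R.from_quat(o['tool_rot']); tcp=o['eef_pos']
cr=S['camera_from_world'][0,:3].copy()
h=cv2.cvtColor(S['color'],cv2.COLOR_RGB2HSV); m=cv2.inRange(h,(15,110,50),(32,255,255))
for d in(-.010,0,.008,.015):
    p=tcp+r.apply([0,0,d+.004]); q=proj(S,p-.024*cr); v=int(round(q[1])); xs=np.where(m[v,225:275])[0]+225
    k=proj(S,p+.024*cr)
    print('collar d',d,'pred L,R',q.round(1),k.round(1),'seen',xs.min(),xs.max())
# lower rim lowest row per brass
ys=[(u,np.where(m[180:235,u])[0].max()+180) for u in range(238,264,2)]
print('bottom',ys)
# predicted rim front edge lowest
rc=tcp+r.apply([0,0,.0257]); a=np.linspace(0,2*np.pi,73)
P=np.array([proj(S,rc+r.apply([.024*np.cos(t),.024*np.sin(t),0])) for t in a]); print('pred rim lowest',P[P[:,1].argmax()].round(1))
# neck edges
g=cv2.cvtColor(S['color'],cv2.COLOR_RGB2GRAY).astype(int)
for z in(.040,.036,.032):
    p=np.array([.537,-.169,z]); L,Q=proj(S,p-.024*cr),proj(S,p+.024*cr); v=int(round((L[1]+Q[1])/2)); print('neck z',z,L.round(1),Q.round(1),v,g[v,228:272].tolist())
E
```

```text
collar d -0.01 pred L,R [236.6 205.9] [261.2 205.9] seen 238 248
collar d 0 pred L,R [237.1 209.7] [261.5 209.7] seen 238 248
collar d 0.008 pred L,R [237.4 212.6] [261.8 212.6] seen 238 261
collar d 0.015 pred L,R [237.8 215.2] [262.  215.2] seen 238 261Traceback (most recent call last):
  File "<stdin>", line 11, in <module>
    return umr_maximum(a, axis, None, out, keepdims, initial, where)
ValueError: zero-size array to reduction operation maximum which has no identity
```

```bash
python3 - <<'E'
from h import *
from scipy.spatial.transform import Rotation as R
S=load('scene'); o=telemetry.get_obs(); r=R.from_quat(o['tool_rot']); tcp=o['eef_pos']
cr=S['camera_from_world'][0,:3].copy()
h=cv2.cvtColor(S['color'],cv2.COLOR_RGB2HSV); m=cv2.inRange(h,(15,110,50),(32,255,255))
print('bottom',[(u,int(np.where(m[180:235,u])[0].max()+180)) for u in range(240,262,2) if m[180:235,u].any()])
rc=tcp+r.apply([0,0,.0257]); a=np.linspace(0,2*np.pi,73)
P=np.array([proj(S,rc+r.apply([.024*np.cos(t),.024*np.sin(t),0])) for t in a]); print('pred rim lowest',P[P[:,1].argmax()].round(1))
I=load('scene')['color']; c0=cv2.cvtColor(cv2.imread('pics/scene0.png'),cv2.COLOR_BGR2GRAY).astype(int)
for z in(.040,.036,.032):
    p=np.array([.537,-.169,z]); L,Q=proj(S,p-.024*cr),proj(S,p+.024*cr); v=int(round((L[1]+Q[1])/2)); print('neck z',z,L.round(1),Q.round(1),v,c0[v,230:268].tolist())
p=np.array([[.537+.024*np.cos(t),-.169+.024*np.sin(t),.045] for t in a]); P=np.array([proj(S,q) for q in p]); u=P[P[:,1].argmax()]; print('neck shoulder front',u.round(1),c0[225:245,int(round(u[0]))].tolist(),'rows225+')
E
```

```text
bottom [(240, 220), (242, 223), (244, 224), (246, 224), (248, 225), (250, 224), (252, 225), (254, 224), (256, 223), (258, 222)]
pred rim lowest [249.1 226.1]
neck z 0.04 [237.3 231.8] [260.8 231.8] 232 [145, 146, 144, 145, 143, 146, 136, 143, 149, 126, 88, 103, 131, 162, 172, 181, 174, 171, 174, 176, 176, 152, 139, 118, 89, 81, 80, 123, 150, 112, 82, 118, 128, 141, 145, 144, 143, 144]
neck z 0.036 [237.5 233.2] [260.9 233.2] 233 [146, 144, 147, 144, 143, 143, 122, 113, 137, 144, 115, 85, 84, 105, 119, 127, 140, 148, 139, 131, 125, 118, 99, 86, 84, 85, 124, 152, 134, 80, 69, 106, 120, 131, 142, 141, 141, 141]
neck z 0.032 [237.7 234.6] [261.  234.6] 235 [144, 145, 145, 147, 139, 129, 131, 93, 76, 127, 151, 147, 138, 128, 104, 92, 88, 89, 92, 92, 92, 94, 95, 98, 129, 128, 110, 85, 65, 59, 68, 76, 115, 121, 126, 141, 144, 142]
neck shoulder front [247.9 238.3] [160, 143, 112, 91, 97, 90, 108, 174, 139, 92, 92, 94, 133, 107, 74, 76, 80, 84, 81, 87] rows225+
```

Emit:
apply_moves([
  [[-1,0.8,0,0],[-1.5,1.2,0,0],[-1.2,1,0,0],[-0.7,0.7,0,0],[0,0,0,0],[0,0,0,0],[0,0,0,0],[0,0,0,0],[0,0,0,0],[0,0,0,0]],
])

```text
clock: 9.4
eef_pos: [0.5387, -0.1699, 0.1076]
tool_rot: [0.941, 0.339, -0.015, -0.004]
ft_force: [0.5, 0.2, -4.2]
grip_width: 0.0471
```

```bash
python3 -c "
from h import *
toolmove([.5385,-.169,.107])"
```

```text
t 9.4 tcp [ 0.5387 -0.1699  0.1076] yaw 39.65 tilt [-0.0299 -0.0028 -0.9995] j [-0.3    0.483 -0.022  1.094 -0.012  0.579] F [ 0.5  0.2 -4.2] M [ 0.    0.01 -0.01] w 0.0471
tool-frame mm [ 0.4 -0.8  0.6]
```

Emit:
apply_moves([
  [[0.2,-0.4,1,0],[0.2,-0.4,2,0],[0,0,2,0],[0,0,2,0],[0,0,2,0],[0,0,2,0],[0,0,2,0],[0,0,2,0],[0,0,1,0],[0,0,0,0]],
])

```text
clock: 10.4
eef_pos: [0.5379, -0.1692, 0.09]
tool_rot: [0.941, 0.339, -0.015, -0.003]
ft_force: [-0.3, -0.7, -3.1]
grip_width: 0.0468
```

```bash
python3 -c "
from h import *
toolmove([.538,-.169,.085])"
```

```text
t 10.4 tcp [ 0.5379 -0.1692  0.09  ] yaw 39.65 tilt [-0.0301 -0.0035 -0.9995] j [-0.299  0.499 -0.047  1.053 -0.012  0.581] F [-0.3 -0.7 -3.1] M [-0.09 -0.07 -0.03] w 0.0468
tool-frame mm [ 0.3 -0.   5. ]
```

The rim is now below the spigot top with no contact force, so the centring is good. Next I'll go down to the pins.

Emit:
apply_moves([
  [[0,0,1,0],[0,0,1,0],[0,0,1,0],[0,0,1,0],[0,0,1,0],[0,0,1,0],[0,0,1,0],[0,0,1,0],[0,0,1,0],[0,0,1,0]],
])

```text
clock: 11.4
eef_pos: [0.538, -0.1693, 0.0853]
tool_rot: [0.941, 0.339, -0.013, -0.002]
ft_force: [-2.9, 0.1, 4.4]
grip_width: 0.0469
```

```bash
python3 -c "
from h import *
toolmove([.538,-.169,.085])"
```

```text
t 11.4 tcp [ 0.538  -0.1693  0.0853] yaw 39.65 tilt [-0.0262 -0.0046 -0.9996] j [-0.299  0.501 -0.057  1.037 -0.012  0.58 ] F [-2.9  0.1  4.4] M [ 0.07  0.61 -0.02] w 0.0469
tool-frame mm [ 0.2 -0.2  0.3]
```

Contact with the pins is at TCP z 0.0853, so the drop should show at about 0.079 and home at about 0.071. I'll start turning under a light push.

Emit:
apply_moves([
  [[0,0,1,-4],[0,0,1,-4],[0,0,1,-4],[0,0,1,-4],[0,0,1,-4],[0,0,1,-4],[0,0,1,-4],[0,0,1,-4],[0,0,1,-4],[0,0,1,-4]],
])

```text
clock: 12.4
eef_pos: [0.5403, -0.1694, 0.0851]
tool_rot: [0.76, 0.65, -0.008, -0.003]
ft_force: [-2.2, 1.1, 5.5]
grip_width: 0.047
```

```bash
python3 -c "
from h import *
toolmove([.538,-.169,.085])"
```

```text
t 12.4 tcp [ 0.5403 -0.1694  0.0851] yaw 81.15 tilt [-0.0149 -0.0061 -0.9999] j [-0.299  0.497 -0.063  1.023 -0.01  -0.144] F [-2.2  1.1  5.5] M [ 0.4   0.59 -0.14] w 0.047
tool-frame mm [ 0.1 -2.3  0.2]
```

Emit:
apply_moves([
  [[0,-0.4,1,-4],[0,-0.4,1,-4],[0,-0.4,1,-4],[0.1,-0.3,1,-4],[0,0,1,-4],[0,0,1,-4],[0,0,1,-4],[0,0,1,-4],[0,0,1,-4],[0,0,1,-4]],
])

```text
clock: 13.4
eef_pos: [0.5389, -0.1676, 0.0789]
tool_rot: [0.481, 0.877, -0.004, -0.004]
ft_force: [1.2, 5.6, 4.3]
grip_width: 0.0472
```

```bash
python3 -c "
from h import *
toolmove([.538,-.169,.085])"
```

```text
t 13.4 tcp [ 0.5389 -0.1676  0.0789] yaw 122.53 tilt [-0.0108 -0.0026 -0.9999] j [-0.299  0.499 -0.08   1.002 -0.006 -0.866] F [1.2 5.6 4.3] M [ 1.38 -0.64 -1.41] w 0.0472
tool-frame mm [-0.7 -1.6 -6.1]
```

It dropped 6 mm. The torque shows the keyway side against the pin, so I'll back the turn off a little while pushing.

Emit:
apply_moves([
  [[0,0,0.5,1],[0,0,0.5,1],[0,0,0.5,1],[0,0,0.5,1],[0,0,1,0],[0,0,1,0],[0,0,1,0],[0,0,1,0],[0,0,1,0],[0,0,1,0]],
])

```text
clock: 14.4
eef_pos: [0.5391, -0.1677, 0.0756]
tool_rot: [0.514, 0.857, -0.004, -0.002]
ft_force: [-4.1, 1.5, 8.8]
grip_width: 0.0468
```

```bash
python3 -c "
from h import *
toolmove([.538,-.169,.0713])"
```

```text
t 14.4 tcp [ 0.5391 -0.1677  0.0756] yaw 118.08 tilt [-0.0077 -0.0047 -1.    ] j [-0.298  0.5   -0.087  0.99  -0.007 -0.788] F [-4.1  1.5  8.8] M [ 0.24  0.83 -0.08] w 0.0468
tool-frame mm [-0.7 -1.5  4.3]
```

Emit:
apply_moves([
  [[0,0,1.5,0],[0,0,1.5,0],[0,0,1.5,0],[0,0,1.5,0],[0,0,1.5,0],[0,0,1.5,0],[0,0,1.5,0],[0,0,1.5,0],[0,0,1.5,0],[0,0,1.5,0]],
])

```text
clock: 15.4
eef_pos: [0.539, -0.1676, 0.0723]
tool_rot: [0.514, 0.858, -0.004, 0.001]
ft_force: [-5.0, 2.2, 11.6]
grip_width: 0.0468
```

```bash
python3 -c "
from h import *
toolmove([.538,-.169,.0713])"
```

```text
t 15.4 tcp [ 0.539  -0.1676  0.0723] yaw 118.1 tilt [-0.0024 -0.0085 -1.    ] j [-0.297  0.499 -0.098  0.973 -0.009 -0.787] F [-5.   2.2 11.6] M [ 0.38  1.11 -0.  ] w 0.0468
tool-frame mm [-0.8 -1.5  1. ]
```

Emit:
apply_moves([
  [[0.2,-0.4,2,0],[0.2,-0.3,2.5,0],[0,0,2.5,0],[0,0,2.5,0],[0,0,2.5,0],[0,0,2.5,0],[0,0,2.5,0],[0,0,2.5,0],[0,0,2.5,0],[0,0,2.5,0]],
])

```text
clock: 16.4
eef_pos: [0.5388, -0.1675, 0.0717]
tool_rot: [0.514, 0.857, -0.002, 0.007]
ft_force: [-7.6, 0.8, 20.2]
grip_width: 0.0472
```

```bash
python3 -c "
from h import *
toolmove([.538,-.169,.0713]);s=snap('scene','scene5.png')
b=cv2.resize(s['color'][180:270,200:300],None,fx=6,fy=6,interpolation=cv2.INTER_CUBIC)
cv2.imwrite('pics/k.png',b[:,:,::-1])"
```

```text
t 16.4 tcp [ 0.5388 -0.1675  0.0717] yaw 118.07 tilt [ 0.0103 -0.0116 -0.9999] j [-0.297  0.491 -0.114  0.952 -0.008 -0.787] F [-7.6  0.8 20.2] M [ 0.74  1.86 -0.07] w 0.0472
tool-frame mm [-1.  -1.4  0.4]
```

View pics/k.png

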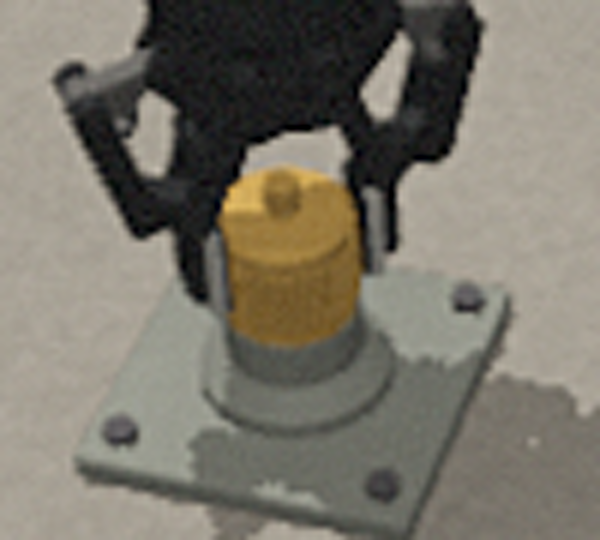

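The collar sits on the neck at crop (290,340), with no ring or gap showing. The force has risen sharply, which is a hard stop. A sideways force is tilting the tool slightly, so I'll relieve it while holding the push.

Emit:
apply_moves([
  [[0.4,-0.8,2.5,0],[0.4,-0.8,2.5,0],[0.5,-0.9,2.5,0],[0.5,-0.9,2.5,0],[0.5,-0.9,2.5,0],[0.5,-0.9,2.5,0],[0.5,-0.9,2.5,0],[0.5,-0.9,2.5,0],[0.5,-0.9,2.5,0],[0.5,-0.9,2.5,0]],
])

```text
clock: 17.45
eef_pos: [0.5382, -0.1673, 0.0722]
tool_rot: [0.514, 0.857, 0.004, 0.021]
ft_force: [-5.3, 3.2, 17.1]
grip_width: 0.0472
```

```bash
python3 - <<'E'
from h import *
o=toolmove([.538,-.169,.0713]); S=snap('scene','scene6.png')
h=cv2.cvtColor(S['color'],cv2.COLOR_RGB2HSV); m=cv2.inRange(h,(15,110,30),(32,255,255))
print('bottom',[(u,int(np.where(m[190:250,u])[0].max()+190)) for u in range(240,260,2) if m[190:250,u].any()])
a=np.linspace(0,2*np.pi,181)
for dz in(0,.002,.004):
  P=np.array([proj(S,[.5375+.024*np.cos(t),-.169+.024*np.sin(t),.045+dz]) for t in a]); print(dz,[np.interp(u,*P[np.argsort(P[:,0])][P[np.argsort(P[:,0])][:,1]>231].T).round(1) for u in range(240,260,2)])
c0=cv2.cvtColor(cv2.imread('pics/scene0.png'),cv2.COLOR_BGR2GRAY)
print('neck edge c0',[(u,c0[233:242,u].tolist()) for u in(244,248,252)])
for f in('top','scene'): pass
E
```

```text
t 17.45 tcp [ 0.5382 -0.1673  0.0722] yaw 118.08 tilt [ 0.0404 -0.0144 -0.9991] j [-0.3    0.47  -0.149  0.908 -0.002 -0.791] F [-5.3  3.2 17.1] M [ 0.74  1.62 -0.07] w 0.0472
tool-frame mm [-1.4 -1.   0.9]
bottom [(240, 234), (242, 235), (244, 236), (246, 236), (248, 236), (250, 236), (252, 236), (254, 235), (256, 234), (258, 232)]
0 [np.float64(236.1), np.float64(237.3), np.float64(238.0), np.float64(238.3), np.float64(238.4), np.float64(238.3), np.float64(237.9), np.float64(237.3), np.float64(236.4), np.float64(234.9)]
0.002 [np.float64(235.5), np.float64(236.6), np.float64(237.3), np.float64(237.6), np.float64(237.7), np.float64(237.6), np.float64(237.2), np.float64(236.6), np.float64(235.6), np.float64(234.2)]
0.004 [np.float64(234.9), np.float64(235.9), np.float64(236.6), np.float64(236.9), np.float64(237.0), np.float64(236.9), np.float64(236.5), np.float64(235.9), np.float64(234.9), np.float64(233.4)]
neck edge c0 [(244, [119, 84, 104, 143, 134, 91, 71, 75, 74]), (248, [139, 92, 92, 94, 133, 107, 74, 76, 80]), (252, [99, 90, 95, 141, 120, 75, 73, 77, 74])]
```

The sideways relief made the tilt worse: with the tip pinned in the bore, the wrist moves instead. I'll reverse the direction with a moderate push to level the collar.

Emit:
apply_moves([
  [[-1.8,1.6,1.5,0],[-1.8,1.6,1.5,0],[-1.8,1.6,1.5,0],[-1.8,1.6,1.5,0],[-1.8,1.6,1.5,0],[-1.8,1.6,1.5,0],[-1.8,1.6,1.5,0],[-1.8,1.6,1.5,0],[-1.8,1.6,1.5,0],[-1.8,1.6,1.5,0]],
])

```text
clock: 18.5
eef_pos: [0.539, -0.1678, 0.0716]
tool_rot: [0.514, 0.858, 0.0, 0.002]
ft_force: [-11.0, 4.6, 18.1]
grip_width: 0.047
```

```bash
python3 -c "
from h import *
toolmove([.538,-.169,.0713])"
```

```text
t 18.5 tcp [ 0.539  -0.1678  0.0716] yaw 118.08 tilt [ 0.0035 -0.002  -1.    ] j [-0.301  0.498 -0.103  0.966 -0.001 -0.791] F [-11.    4.6  18.1] M [ 0.7   2.31 -0.08] w 0.047
tool-frame mm [-0.6 -1.5  0.3]
```

Emit:
apply_moves([
  [[-0.5,0.9,2.5,0],[-0.5,0.9,2.5,0],[-0.5,0.9,2.5,0],[-0.5,0.9,3,0],[-0.5,0.9,3,0],[-0.5,0.9,3,0],[-0.5,0.9,3,0],[-0.5,0.9,3,0],[-0.5,0.9,3,0],[-0.5,0.9,3,0]],
])

```text
clock: 19.5
eef_pos: [0.539, -0.1676, 0.0715]
tool_rot: [0.515, 0.857, -0.004, 0.001]
ft_force: [-11.5, 3.3, 24.7]
grip_width: 0.0467
```

```bash
python3 - <<'E'
from h import *
o=toolmove([.538,-.169,.0713]); S=snap('scene','scene7.png')
h=cv2.cvtColor(S['color'],cv2.COLOR_RGB2HSV); m=cv2.inRange(h,(15,110,30),(32,255,255))
print('bottom',[(u,int(np.where(m[190:250,u])[0].max()+190)) for u in range(240,260,2) if m[190:250,u].any()])
print(S['color'][232:242,248].tolist())
b=cv2.resize(S['color'][195:255,220:280],None,fx=10,fy=10,interpolation=cv2.INTER_CUBIC)
cv2.imwrite('pics/l.png',b[:,:,::-1])
E
```

```text
t 19.5 tcp [ 0.539  -0.1676  0.0715] yaw 118.0 tilt [-0.0031 -0.0084 -1.    ] j [-0.297  0.501 -0.098  0.972 -0.009 -0.786] F [-11.5   3.3  24.7] M [ 0.67  2.32 -0.06] w 0.0467
tool-frame mm [-0.7 -1.5  0.3]
bottom [(240, 235), (242, 236), (244, 236), (246, 237), (248, 237), (250, 237), (252, 236), (254, 235), (256, 234), (258, 232)]
[[116, 87, 43], [112, 86, 42], [111, 87, 39], [118, 92, 48], [120, 93, 42], [122, 99, 55], [98, 92, 81], [78, 84, 77], [85, 89, 81], [87, 86, 81]]
```

View pics/l.png

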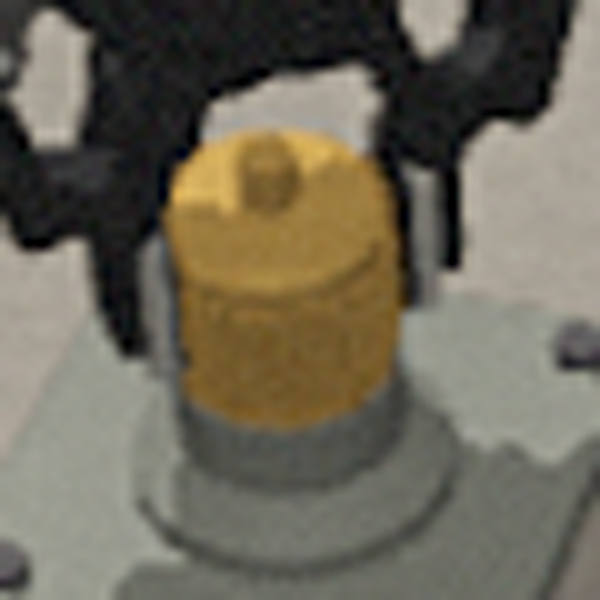

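```bash
python3 -c "
from h import *
toolmove([.538,-.169,.0713]);print(workorder.job_done())"
```

```text
t 19.55 tcp [ 0.539  -0.1676  0.0716] yaw 118.0 tilt [-0.003  -0.0085 -1.    ] j [-0.297  0.501 -0.098  0.973 -0.009 -0.786] F [-11.7   2.2  23.6] M [ 0.59  2.32 -0.05] w 0.047
tool-frame mm [-0.7 -1.5  0.3]
the job is handed in; nothing more can be done
None
```

The middle-size collar is on the grey jig, pushed down to its shoulder and still gripped with the push held. I handed the job in at 19.6 s of the 51 s allowed; no verdict is reported. I lifted it onto the spigot and turned it within about 80° until it dropped 6 mm over the pins. I then backed the turn off about 4° and pushed it home against the spring.

**Last checks that agreed:**
- **Depth:** the tool is at z 0.0716, against about 0.0713 expected for home. It moved only 0.1 mm as the vertical force rose from 18 to 25 N, so it is against a hard stop.
- **Push:** the force reading is about 24 N, with the carried weight already offsetting it by about 3.5 N. The spring needs 14 N at home.
- **Picture:** the collar's rim edge lies at row 237.9, on the shoulder edge at about 238. No gap or ring shows.

**Less clean:**
- **Tilt:** an attempt to relieve the sideways load tilted the tool to 0.04 rad and raised the rim's front edge. I reversed it; the tilt is now about 0.009 rad.
- **Side load:** about 12 N sideways remains between the collar and the spigot.
- **Position:** the tool reads about 2 mm off my camera estimate of the seat. That is slightly more than the 1.5 mm bore clearance, but close to the 2 mm calibration error.

I did not re-measure the other collars, the screwdriver or the carton at the end. The gripper stayed clear of them throughout.

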